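Feed a square bar through the guard window and hold it against the length stop

TASK

Pick up the square steel bar and feed it endways, level and square to the plate, through the square window of the feed station's guard plate from its front, until it pushes the spring length stop behind it back so far that the stop's index pin stands between the two marks on the rail. Keep gripping the bar there: the program finishes while still holding it in the window, with the stop pressed. Do not drive the stop to the end of its travel, and leave the other things on the worktop where they are.

Things in the scene. Friction and masses are not known exactly. Their poses are not given: they have to be found in the camera images.
- square_bar: The square bar to feed: plain grey steel, 20 x 20 mm section, 120 mm long, 0.27 to 0.53 kg, lying flat on the worktop, all four sides and both ends alike in use. Its origin is the centre of its underside; its y axis runs along its length, its z axis up.
- bar_middle (a point): The centre of the square bar, 10 mm above its underside; either end lies 60 mm from here along the bar's y axis. Axes as the bar's.
- feed_station: Feed station, fixed: a base plate with an upright bare aluminium guard plate at its front, 110 mm wide, 100 high, 5 thick, with one square window. Origin on the worktop under the window, at the plate's front face. x: feed direction, square into the plate, roughly away from the robot; y left; z up. In front are only 3 mm screw heads; pin and marks, to 115 mm high, stand 38 mm or more behind.
- window (a point): The centre of the window on the front face of the guard plate, 70 mm above the worktop. The window is 24 x 24 mm, 2 mm more than the bar on each side, and runs through the 5 mm plate with square edges. Axes as the station's.
- length_stop (a joint): How far the spring length stop is pushed back, m: 0 at rest, 0.030 at the end of its travel, growing along the station's +x. It springs back; about 2 N start it and 3.5 N hold it at 0.014. Its upright index pin, with a pointer to the right, moves with it beside a rail whose two dark upright marks stand where the pin is at 0.006 and 0.022.
- stop_face (a point): The centre of the front face of the length stop, a steel disc 22 mm across behind the window, in line with the window's centre. At rest it is 13 mm behind the front face of the guard plate (8 mm behind its back face). It moves with the stop.
- round_bar: A round steel bar, 16 mm across and 100 mm long, lying down. A bystander: not the bar to feed. Origin at the centre of its underside, y along it.
- tube_piece: A short steel tube standing on end, 30 mm across, 28 mm high. A bystander. Origin at the centre of its underside.
- gear: A small steel gear lying flat, 40 mm across, 12 mm high. A bystander. Origin at the centre of its underside.
- bolt: A thick hexagon bolt standing on its head, 28 mm across, 48 mm high. A bystander. Origin at the centre of its underside.
- spanner: A flat spanner, 163 x 22 x 6 mm. A bystander. Origin at the centre of its underside, y along it.
- black_tape: A roll of black tape lying flat, 68 mm across, 18 mm high. A bystander. Origin at the centre of its underside.
Mind the look-alikes: they are no part of the job. What is shaped like the square_bar but purple is not meant.

How it is judged:
By the outcome, as a careful person would: the job done as asked, in the order asked, and still so for the second after the job is handed in, while the arm keeps its last pose, push and grip.
It also fails if it takes over 38 s, if anything falls off the work surface, if the arm or the gripper's body presses on something with over 40 N, if the wrist force passes 120 N, or if a joint passes its speed limit or range.

ROBOT

A 6-joint arm with a two-finger parallel gripper is mounted at the origin on a cart in front of the work surface, level with it; the furniture and walls round the work are solid. World frame = base frame: x ahead of the robot, y to its left, z up, the work surface at z = 0. Lengths are in mm, angles in degrees, forces in N, time in s.
With the tool pointing down it reaches from about 350 to 850 mm from the base axis. Payload 8.1 kg.
Tool frame: the origin (TCP) lies between the finger pads; the fingertips stand 22 mm ahead of it and the grasp point (between the pads) lies 3 mm ahead of it; z points along the fingers, y is the line along which they close (so a half turn about z gives the same grasp; the last joint's range is limited). The gripper opens to 85 mm and grips with 20 to 120 N. Pads are 22 mm wide; open, the fingers measure 114 mm over their backs; the gripper's body (76 mm by 85 mm) begins 54 mm behind the grasp point. The pads swing forward as they close: fully open they stand 13 mm farther back than shut.
Start: joints at [65.237, 7.471, 85.268, -0, 87.261, -4.893], TCP at [203.913, 564.292, 253.292] pointing down, gripper open.
Joint ranges: [-169.43, 169.43], [-51.17, 129.36], [1.28, 143.12], [-76.62, 256.62], [0, 156.53], [-152.29, 152.29]. Speed limits (degrees/s): [136.94, 136.94, 159.86, 180, 180, 180].

INTERFACE

Orientations are given as [roll, pitch, yaw] about the fixed x, y, z axes, in that order (R = Rz(yaw) Ry(pitch) Rx(roll)).
In Python, from bench import r, vision gives the robot as it stands.
- The arm moves only by the tool step_arm, never from a script. Its argument "targets" is a list that holds one entry, the list of rows, each a list of 6 numbers: the shift along the world's x, y, z in mm, then the turn, a rotation vector about the world's x, y, z in rad. In form: [[[x, y, z, rx, ry, rz], ...]]. A call has 1 to 12 rows; each row is the pose to reach, as a shift and turn from the pose commanded when the call began; what a row does not reach only later rows make up. A row lasts 1/12 s, in which the tool goes at most 41.7 mm and 7.16 degrees, less where a joint would pass 70% of its speed; a pose out of reach is approached as far as the arm can. A call with a gripper value outside its range is refused whole. "fingers" is the gripper's target within -1 to 1 (shut at 1, half-way at 0, fully open at -1), set as the call begins (left out, the last holds). The fingers move at their own pace and stop on an object; "newtons" is the grip in N (left out, the last holds). Time passes only in rows, so rows that repeat a pose let the fingers close. It gives the time, the measured TCP pose, the force, the opening and the grip force at its end, in the units of the state.
- r.sense(): the state, without advancing time (a new reading comes with each control period).
- vision.snapshot(name): name is "scene" or "top"; returns a dict with "img" (420x560x3 uint8, blue, green, red), "mtx" (3x3 intrinsics, pixels), "D" ([k1, k2, p1, p2, k3] as OpenCV has them; the pictures are not rectified), "eye" and "attitude" of the camera in the world. Camera axes: x right, y up, looking along -z (the intrinsics and any distortion apply to the point x, -y, -z); pixel columns grow to the right and rows downward; lengths in mm; the calibration is good to about 2 mm. A picture is of the moment at which its call begins. There is no depth.
- r.hand_in(): hands the job in; it is judged then, once.
The state is a dict: "time": time; "joint_pos": joint angles; "qd": joint speeds; "joint_efforts": joint torques, N m; "tool_pos": TCP position; "tcp_rot": TCP orientation; "ft_force": force on the tool from outside, world axes, zero at the start; "wrist_torque": the same for the moment, N m; "finger_gap": finger opening in mm; "grip_force": force on a finger pad.
Only numpy, scipy, OpenCV 4.12 (cv2) and the standard library are available. Lean on these libraries where they do the work, as an engineer would, in place of code of your own. Each camera call takes 0.05 s, during which the arm holds its last target. There are 200 camera calls.

## Working session

There is one attempt and no reset: what is moved stays moved. The work goes in short steps, Python scripts to look and compute and a tool call to move; the robot and the scene stay as the last step left them, time stands still between calls to the robot, and variables do not carry over. Pictures are saved under pics/ and viewed, at most 10 in all, crops included, and the job is handed in when it is done.

Besides the shell and the picture viewer there is one more tool, called in YAML: its name, and indented under it one key for each argument. step_arm: Moves the arm, as the interface text tells. Its arguments: {"type":"object","properties":{"targets":{"type":"array"},"fingers":{"type":"number"},"newtons":{"type":"number"}},"required":["targets"]}

```bash
ls; mkdir -p pics
cat > h.py <<'E'
import numpy as np, cv2
from scipy.spatial.transform import Rotation as R
from bench import r, vision
def rot(s):
    a=np.array(s['attitude'],float)
    return a if a.shape==(3,3) else R.from_euler('xyz',a,degrees=True).as_matrix()
def ray(s,px):
    p=cv2.undistortPoints(np.array([[px]],float),np.array(s['mtx'],float),np.array(s['D'],float))[0,0]
    return rot(s)@np.array([p[0],-p[1],-1.0])
def onz(s,px,z):
    d=ray(s,px);e=np.array(s['eye'],float); return e+d*(z-e[2])/d[2]
def proj(s,P):
    c=(np.atleast_2d(P)-np.array(s['eye'],float))@rot(s); c=c*[1,-1,-1]
    return cv2.projectPoints(c,np.zeros(3),np.zeros(3),np.array(s['mtx'],float),np.array(s['D'],float))[0][:,0]
E
python3 - <<'E'
from h import *
import pickle
for n in('scene','top'):
    s=vision.snapshot(n); print(n,s['eye'],s['attitude'],s['mtx'],s['D'])
    cv2.imwrite(f'pics/{n}0.png',s['img']); pickle.dump(s,open(n+'0.pkl','wb'))
print(r.sense())
E
```

```text
pics
scene [105.72286032 232.27620675 799.01842627] [  35.33199046    0.4092205  -123.96785089] [[395.34140827   0.         280.27011071]
 [  0.         395.34140827 208.73999383]
 [  0.           0.           1.        ]] [-0.06168735  0.          0.          0.          0.        ]
top [ 388.77973418  -40.04441474 1458.73008269] [  6.52983685  -0.12576834 -91.16243946] [[462.669846     0.         275.69910631]
 [  0.         462.669846   212.52919922]
 [  0.           0.           1.        ]] [-0.11698012  0.          0.          0.          0.        ]
{'time': 0.1, 'joint_pos': array([ 6.52385260e+01,  7.51159136e+00,  8.53257848e+01,  5.52143668e-04,
        8.72603688e+01, -4.89290392e+00]), 'qd': array([-0.04387727, -0.15653016, -0.05150324, -0.07506726,  0.08851901,
       -0.04179336]), 'joint_efforts': array([ 1.88280879e-03, -5.70949280e+01, -5.01943982e+01, -3.50728692e-05,
        8.11779726e-03, -6.00200508e-06]), 'tool_pos': array([203.69466976, 563.86506566, 252.31453187]), 'tcp_rot': array([-1.79902658e+02, -8.88646546e-03,  1.60131396e+02]), 'ft_force': array([ 0.17560386,  0.29440562, -1.09610169]), 'wrist_torque': array([-0.03926282, -0.01020137, -0.01897368]), 'grip_force': 0.0, 'finger_gap': 85.50084318576766}
```

View pics/scene0.png

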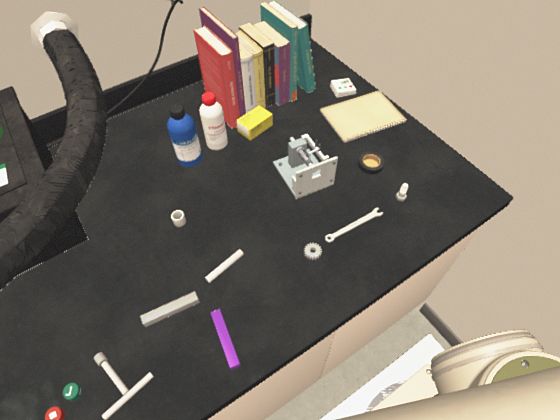

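View pics/top0.png

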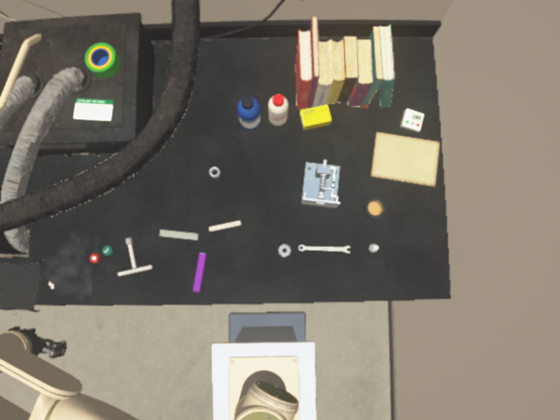

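The scene view shows the grey bar at about (170,309) with the purple one at (225,338), the round bar at (225,265) and the station at about (305,165). In the top view the bar is at (178,235) and the station at (321,185). I'll enlarge both.

```bash
cat >> h.py <<'E'
def crop(img,x0,y0,w,h,k,step=10):
    c=cv2.resize(img[y0:y0+h,x0:x0+w],None,fx=k,fy=k,interpolation=cv2.INTER_CUBIC)
    for x in range(-(-x0//step)*step,x0+w,step):
        cv2.line(c,(int((x-x0+.5)*k),0),(int((x-x0+.5)*k),6),(0,0,255),1); cv2.putText(c,str(x),(int((x-x0+.5)*k)+1,16),0,.35,(0,0,255))
    for y in range(-(-y0//step)*step,y0+h,step):
        cv2.line(c,(0,int((y-y0+.5)*k)),(6,int((y-y0+.5)*k)),(0,0,255),1); cv2.putText(c,str(y),(8,int((y-y0+.5)*k)+4),0,.35,(0,0,255))
    return c
E
python3 - <<'E'
from h import *
import pickle
S=pickle.load(open('scene0.pkl','rb'))['img'];T=pickle.load(open('top0.pkl','rb'))['img']
a=crop(S,265,130,80,70,8);cv2.imwrite('pics/c1.png',a)
b=np.hstack([crop(S,135,285,70,50,6),crop(T,150,215,60,50,6)]);cv2.imwrite('pics/c2.png',b)
E
```

```text
(no output)
```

View pics/c1.png

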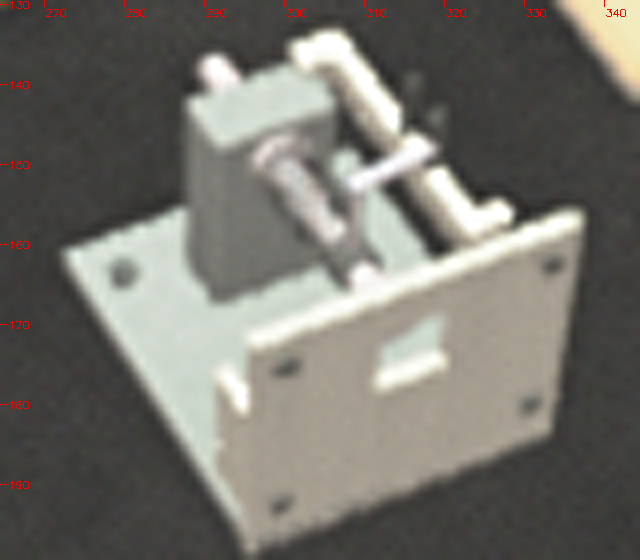

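View pics/c2.png

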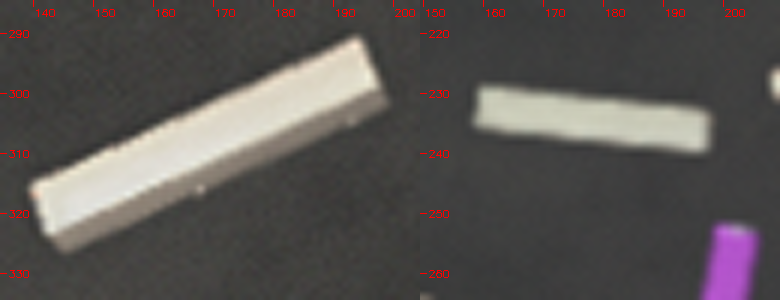

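The crops give the plate front face corners, in enlarged pixels of c1, at (249,352), (581,219), (549,434) and (252,554). The window's lower edge runs from (376,391) to (447,365). The bar's top corners are read from both views in c2.

Run:
```python
from h import *
import pickle
from scipy.optimize import least_squares
S=pickle.load(open('scene0.pkl','rb'));T=pickle.load(open('top0.pkl','rb'))
A=np.array([[249,352],[581,219],[549,434],[252,554],[376,391],[447,365],[446,315]])/8+[264.5,129.5]
M=np.array([[0,55,100],[0,-55,100],[0,-55,0],[0,55,0],[0,12,58],[0,-12,58],[0,-12,82]],float)
def st(p,M): return M@R.from_euler('z',p[2]).as_matrix().T+[p[0],p[1],0]
def f(p): return (proj(S,st(p,M))-A).ravel()
g=onz(S,A[2],0)/2+onz(S,A[3],0)/2
q=least_squares(f,[g[0],g[1],0]);print('station',q.x[:2],np.degrees(q.x[2]));print(q.fun.reshape(-1,2).round(2))
print('top proj of plate top corners',proj(T,st(q.x,M[:2])))
for s,B in((S,np.array([[33,186],[360,37],[382,90],[50,238]])/6+[134.5,284.5]),(T,np.array([[60,87],[291,111],[287,152],[55,126]])/6+[149.5,214.5])):
    P=np.array([onz(s,b,20) for b in B]);d=(P[1]+P[2]-P[0]-P[3])/2
    print('bar',P.mean(0).round(1),np.linalg.norm(d).round(1),np.linalg.norm(P[0]-P[3]).round(1),np.linalg.norm(P[1]-P[2]).round(1),np.degrees(np.arctan2(d[1],d[0])).round(2))
```

```text
station [ 575.01512207 -182.02759832] -7.4211038144559796
[[ 0.71 -0.27]
 [-0.12  0.52]
 [-0.32 -0.02]
 [-0.69  0.32]
 [ 0.03  0.01]
 [-0.28 -0.15]
 [ 0.59 -0.38]]
top proj of plate top corners [[302.83355662 199.29511681]
 [339.61881012 203.32816154]]
bar [488.8 258.4  20. ] 119.9 20.5 22.3 -96.87
bar [490.8 259.5  20. ] 122.9 20.6 21.4 -97.12
```

step_arm:
  targets:
    - [[286, -305, -133, 0, 0, -1.346], [286, -305, -133, 0, 0, -1.346], [286, -305, -133, 0, 0, -1.346], [286, -305, -133, 0, 0, -1.346], [286, -305, -133, 0, 0, -1.346], [286, -305, -133, 0, 0, -1.346], [286, -305, -133, 0, 0, -1.346], [286, -305, -133, 0, 0, -1.346], [286, -305, -133, 0, 0, -1.346], [286, -305, -133, 0, 0, -1.346], [286, -305, -133, 0, 0, -1.346], [286, -305, -133, 0, 0, -1.346]]
  fingers: -0.2

```text
time: 1.1
tool_pos: [491.2, 255.1, 117.9]
tcp_rot: [-179.9, 0.2, 82.4]
ft_force: [-0.2, -0.7, 0.3]
finger_gap: 51.8
grip_force: 0.0
```

step_arm:
  targets:
    - [[0, 0, -40, 0, 0, 0], [0, 0, -75, 0, 0, 0], [0, 0, -88, 0, 0, 0], [0, 0, -95, 0, 0, 0], [0, 0, -95, 0, 0, 0], [0, 0, -95, 0, 0, 0]]

```text
time: 1.6
tool_pos: [490.5, 260.0, 26.6]
tcp_rot: [179.9, -0.0, 83.1]
ft_force: [0.7, 0.3, 0.4]
finger_gap: 51.5
grip_force: 0.0
```

step_arm:
  targets:
    - [[0, 0, -1, 0, 0, 0], [0, 0, -1, 0, 0, 0], [0, 0, -1, 0, 0, 0], [0, 0, -1, 0, 0, 0], [0, 0, -1, 0, 0, 0], [0, 0, -1, 0, 0, 0], [0, 0, -1, 0, 0, 0], [0, 0, -1, 0, 0, 0], [0, 0, -1, 0, 0, 0], [0, 0, -1, 0, 0, 0]]
  fingers: 1
  newtons: 70

```text
time: 2.43
tool_pos: [491.3, 260.0, 26.4]
tcp_rot: [179.8, -0.1, 83.0]
ft_force: [-0.5, 0.3, 7.3]
finger_gap: 18.0
grip_force: 71.3
```

step_arm:
  targets:
    - [[0, 0, 30, 0, 0, 0], [0, 0, 60, 0, 0, 0], [0, 0, 90, 0, 0, 0], [-2, -30, 100, 0, 0, -0.11], [-4, -65, 100, 0, 0, -0.22], [-5, -100, 100, 0, 0, -0.33], [-6, -135, 100, 0, 0, -0.44], [-7, -170, 100, 0, 0, -0.55], [-8, -205, 100, 0, 0, -0.66], [-9, -240, 100, 0, 0, -0.77], [-10, -275, 100, 0, 0, -0.88], [-11, -310, 100, 0, 0, -0.99]]

```text
time: 3.43
tool_pos: [478.4, -52.3, 124.6]
tcp_rot: [180.0, -0.0, 26.0]
ft_force: [0.5, -0.9, -3.5]
finger_gap: 18.6
grip_force: 70.0
```

step_arm:
  targets:
    - [[-1, -30, 0, 0, 0, -0.11], [-2, -60, 0, 0, 0, -0.22], [-2, -85, 0, 0, 0, -0.33], [-3, -105, -10, 0, 0, -0.44], [-3, -118, -20, 0, 0, -0.53], [-3, -118, -30, 0, 0, -0.588], [-3, -118, -40, 0, 0, -0.588], [-3, -118, -40, 0, 0, -0.588], [-3, -118, -40, 0, 0, -0.588], [-3, -118, -40, 0, 0, -0.588]]

```text
time: 4.27
tool_pos: [476.1, -168.3, 84.7]
tcp_rot: [-180.0, -0.0, -7.3]
ft_force: [0.1, -0.6, -3.2]
finger_gap: 18.2
grip_force: 70.0
```

Run:
```python
from h import *
import pickle
for n in('scene','top'):
    s=vision.snapshot(n); pickle.dump(s,open(n+'1.pkl','wb'))
    if n=='scene': S=s['img']
    else: T=s['img']
q=r.sense();print(q['tool_pos'],q['tcp_rot'],q['ft_force'],q['finger_gap'])
cv2.imwrite('pics/d1.png',crop(S,255,130,100,75,8))
cv2.imwrite('pics/d2.png',crop(T,280,150,80,75,8))
```

```text
[ 476.54136823 -168.48092758   85.14693123] [ 1.79978862e+02 -7.40458886e-02 -7.30233993e+00] [-0.06652632 -0.50158115 -2.43755067] 18.256104781203344
```

View pics/d1.png

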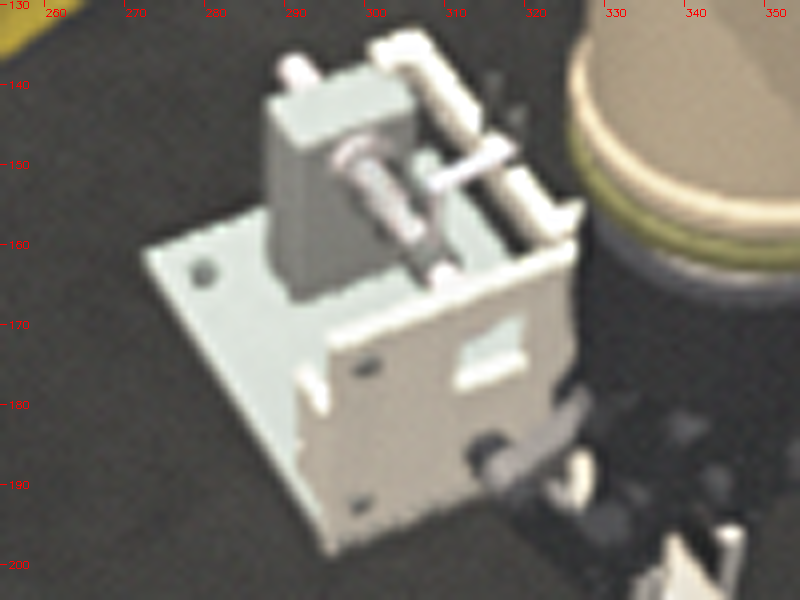

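View pics/d2.png

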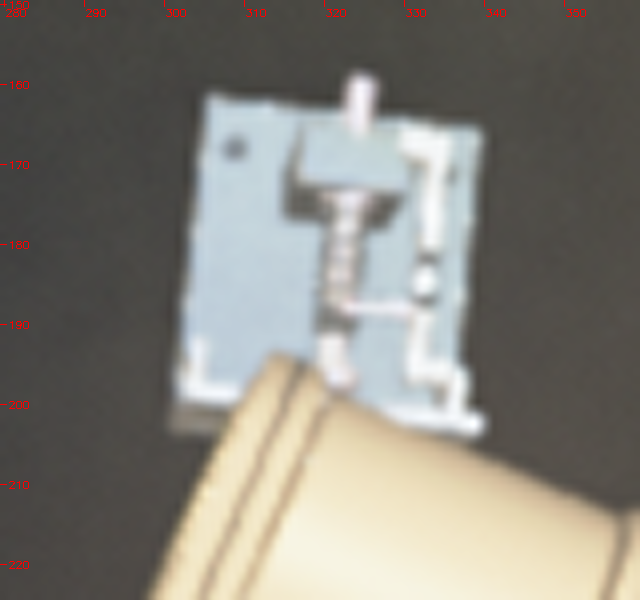

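d1 shows the window at (490,360) in enlarged pixels. The lower right has a grey piece and dark gripper parts that I can't place, so I'll overlay the expected bar outline.

Run:
```python
from h import *
import pickle
s=pickle.load(open('scene1.pkl','rb'))
c=np.array([476.,-168.5,70]);Q=R.from_euler('z',-7.4,degrees=True).as_matrix()
V=np.array([[a,b,d] for a in(-60,60) for b in(-10,10) for d in(-10,10)],float)
p=proj(s,V@Q.T+c)
x0,y0,k=255,130,5
im=crop(s['img'],x0,y0,160,120,k)
g=s['img'][y0:y0+120,x0:x0+160]; 
for i,(u,v) in enumerate(p):
    X,Y=int((u-x0+.5)*k),int((v-y0+.5)*k); cv2.circle(im,(X,Y),2,(0,0,255),-1); cv2.putText(im,str(i),(X+3,Y),0,.4,(0,255,255))
cv2.imwrite('pics/d3.png',im); print(p.round(1))
```

```text
[[354.9 223.8]
 [356.2 218.8]
 [347.3 227.2]
 [348.5 222.3]
 [327.5 186.2]
 [328.3 180.9]
 [320.3 189.2]
 [320.9 183.9]]
```

View pics/d3.png

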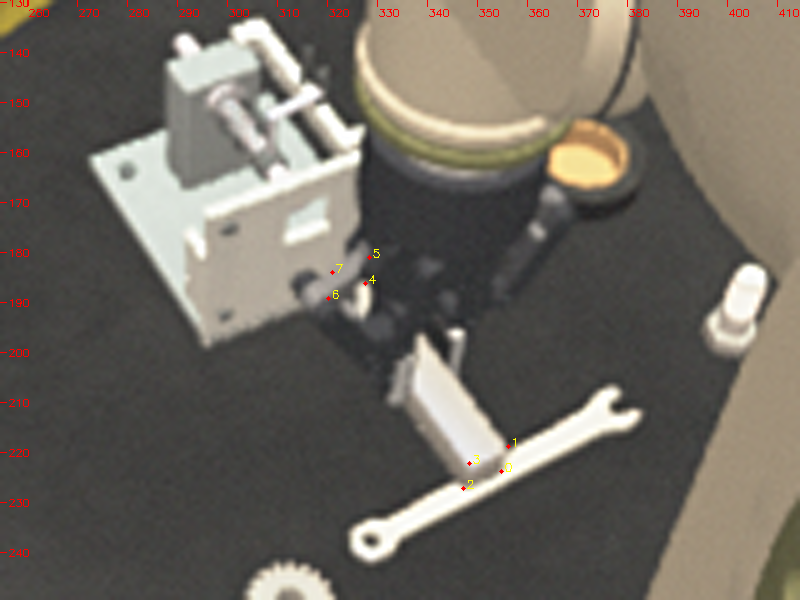

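The overlay agrees to about 1 px at the bar's near end: it is seen at (468,481) against (463,488) expected. I'll take a closer crop of that end and of the window in the same picture to measure the relative offset.

Run:
```python
from h import *
import pickle
s=pickle.load(open('scene1.pkl','rb'))['img']
a=crop(s,330,193,32,38,14,5); b=crop(s,304,160,24,38,14,5)
cv2.imwrite('pics/e1.png',np.hstack([a,b]))
```

```text
(no output)
```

View pics/e1.png

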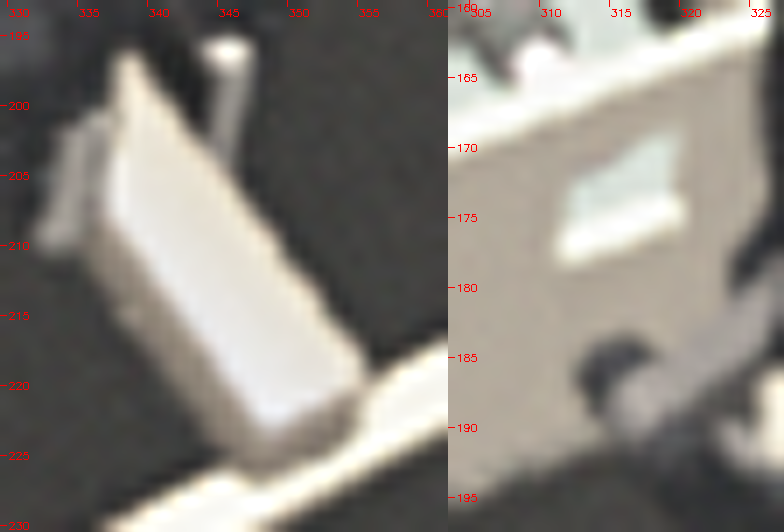

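The enlarged crop gives the bar's rear top corners at image pixels (348.2,223.3) and (355.5,219.1). The tilt is under 1°, and the bar sits about 1.5 mm low and 1–2 mm to the left of the window line. I'll correct for that and approach slowly.

step_arm:
  targets:
    - [[0, -1.6, 1.5, 0, 0, 0], [9.7, -2.9, 1.5, 0, 0, 0], [20, -4.2, 1.5, 0, 0, 0], [28, -5.2, 1.5, 0, 0, 0], [33, -5.9, 1.5, 0, 0, 0], [36, -6.3, 1.5, 0, 0, 0], [38, -6.5, 1.5, 0, 0, 0], [40, -6.8, 1.5, 0, 0, 0], [41.5, -7, 1.5, 0, 0, 0], [43, -7.2, 1.5, 0, 0, 0], [43, -7.2, 1.5, 0, 0, 0]]

```text
time: 5.28
tool_pos: [519.0, -175.9, 85.8]
tcp_rot: [-180.0, -0.0, -7.4]
ft_force: [-0.1, -0.1, -3.6]
finger_gap: 18.0
grip_force: 70.1
```

step_arm:
  targets:
    - [[2, -0.3, 0, 0, 0, 0], [4, -0.5, 0, 0, 0, 0], [6, -0.8, 0, 0, 0, 0], [6, -0.8, 0, 0, 0, 0]]

```text
time: 5.62
tool_pos: [525.3, -176.8, 85.9]
tcp_rot: [180.0, -0.0, -7.4]
ft_force: [0.3, 0.2, -2.8]
finger_gap: 18.1
grip_force: 70.1
```

step_arm:
  targets:
    - [[2, -0.3, 0, 0, 0, 0], [4, -0.5, 0, 0, 0, 0], [5, -0.6, 0, 0, 0, 0], [5, -0.6, 0, 0, 0, 0], [5, -0.6, 0, 0, 0, 0]]

```text
time: 6.03
tool_pos: [529.9, -177.3, 85.7]
tcp_rot: [-180.0, 0.0, -7.4]
ft_force: [-0.3, 0.0, -3.2]
finger_gap: 18.0
grip_force: 70.1
```

step_arm:
  targets:
    - [[1, -0.1, 0, 0, 0, 0], [2, -0.3, 0, 0, 0, 0], [2, -0.3, 0, 0, 0, 0], [2, -0.3, 0, 0, 0, 0]]

```text
time: 6.37
tool_pos: [531.8, -177.6, 85.7]
tcp_rot: [-180.0, 0.0, -7.4]
ft_force: [-1.2, 0.9, -3.3]
finger_gap: 18.4
grip_force: 70.1
```

step_arm:
  targets:
    - [[1, -0.1, 0, 0, 0, 0], [2, -0.3, 0, 0, 0, 0], [2, -0.3, 0, 0, 0, 0], [2, -0.3, 0, 0, 0, 0]]

```text
time: 6.7
tool_pos: [533.9, -177.8, 85.7]
tcp_rot: [-180.0, 0.0, -7.4]
ft_force: [-1.8, 0.8, -3.4]
finger_gap: 18.3
grip_force: 70.1
```

step_arm:
  targets:
    - [[2, -0.3, 0, 0, 0, 0], [4, -0.5, 0, 0, 0, 0], [6, -0.8, 0, 0, 0, 0], [8, -1, 0, 0, 0, 0], [10, -1.3, 0, 0, 0, 0], [11, -1.4, 0, 0, 0, 0], [11, -1.4, 0, 0, 0, 0], [11, -1.4, 0, 0, 0, 0]]

```text
time: 7.37
tool_pos: [544.9, -179.4, 85.7]
tcp_rot: [180.0, 0.0, -7.4]
ft_force: [-4.4, -0.1, -3.2]
finger_gap: 18.2
grip_force: 70.1
```

Run:
```python
from h import *
import pickle
s=vision.snapshot('scene');t=vision.snapshot('top')
q=r.sense();print(q['time'],q['tool_pos'],q['tcp_rot'],q['ft_force'],q['wrist_torque'],q['finger_gap'])
a=crop(s['img'],280,130,50,60,8); b=crop(t['img'],305,155,45,60,8)
cv2.imwrite('pics/f1.png',np.hstack([a,b]))
```

```text
7.4667 [ 544.83070142 -179.30880149   85.7346331 ] [-1.79999281e+02  8.71768162e-03 -7.40321591e+00] [-3.58582876  0.32237753 -4.00253827] [-0.01856189  0.55068441 -0.03479156] 18.256677040691937
```

View pics/f1.png

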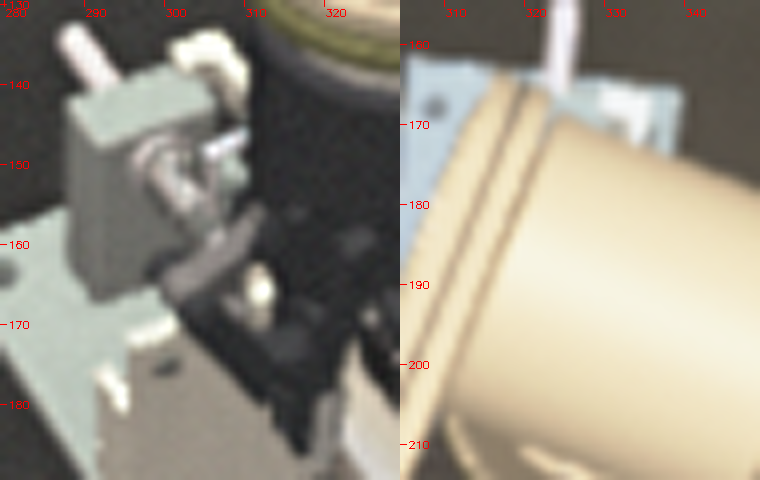

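The last picture shows the pin's pointer shifted from about (308,153) to (304,149), which is roughly 12–14 mm of travel. The force along x is 3.6–4.4 N, about the 3.5 N that holds the stop at 14 mm, with next to no side load.

```bash
python3 -c "
from bench import r
print(r.hand_in())"
```

```text
the job is handed in; nothing more can be done
None
```

The job is handed in with the square bar still gripped in the window and the length stop pushed back about 12–14 mm; I judged that from arm travel, push force and the pointer's shift, as the gripper hid the marks in the final picture.

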